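Clamp a food tin in the one-handed holder

TASK

Push the food tin along the channel of the wooden tin holder until it sits fully home against both faces of the V-shaped jaw. Then flip the red-handled lever over past its centre, so that it snaps across behind the tin and clamps it there. The tin is only pushed with the fingertips: it slides upright on the board and is never lifted or tipped, and the other things on the worktop stay where they are.

Things in the scene. Friction and masses are not known exactly. Their poses are not given: they have to be found in the camera images.
- holder: Tin holder, fixed: wooden board 260 x 170 mm, top 12 mm above the worktop. Origin on the worktop at the board's centre; x runs along the channel (centre line y = 0) from its open mouth (-x) to the V jaw (+x), z up, y to the left looking along +x. Two grey rails 12 mm high, 87 mm apart inside, guide the tin from x = -128 to -13 mm.
- seat (a point): Point on the board's top where the tin's axis stands when it touches both faces of the V jaw: x = 45, y = 0, z = 12 mm in the holder's frame, same axes. The jaw is two grey arms, 40 mm high with black rubber faces, that meet in a right-angled V open to the holder's -x.
- tin_center (a point): Centre of the food tin (half-way up): a loose upright cylinder 75 mm across, 58 mm high, about 0.25 kg, standing on the board in the channel between the rails, 80 to 130 mm short of the seat. It slides on the board; pushed low it stays upright.
- lever_pivot (a point): Pivot of the clamp lever (vertical axis), at x = 4, y = -72, z = 40 mm in the holder's frame, at mid height of the lever's steel bar. The bar is 12 x 12 mm, from 34 to 46 mm above the worktop, clear above the rails. With the tin seated the lever swings free of it up to about 1.2 rad.
- lever_post (a point): A point on the axis of the red upright post at the free end of the lever, 135 mm from the pivot, 65 mm above the worktop. The post is round, 16 to 20 mm thick, and stands from 30 to 90 mm above the worktop. Lever open: the post lies at x = -131, y = -72 mm in the holder's frame; it swings across the channel to about y = +60 mm.
- lever_angle (a joint): Lever angle, rad. 0 = open, bar along the holder's -x. Grows clockwise seen from above (the post goes first to the holder's +y, then +x). Spring-loaded both ways from its centre at 0.75: short of it it springs back to 0, beyond it snaps over by itself. About 3.5 N at the post starts it. Its pad stops on a seated tin at about 1.44; with no tin it runs on to 1.57.
- clamp_lever: The lever: origin at its pivot, bar along its own -x, which is the holder's -x when open. A black rubber pad, 28 x 6 x 20 mm, sits on the bar 72 mm from the pivot, on the side (+y) that meets the tin.
- tin: The same food tin; origin at the centre of its underside, z up along its axis.
- mug: Bystander to leave alone: white mug, 90 mm across without its handle, 87 mm high; origin at the centre of its underside.
- lemon: Bystander to leave alone: yellow lemon, 70 x 52 x 51 mm; origin at the centre of its underside.
- tumbler: Bystander to leave alone: clear tumbler, 78 mm across, 87 mm high; origin at the centre of its underside.
- spice: Bystander to leave alone: small spice jar with an ochre cap, 44 mm across, 100 mm high; origin at the centre of its underside.
- garlic: Bystander to leave alone: garlic bulb, 60 mm across; origin at the centre of its underside.
Things that resemble listed ones, but are neither listed nor needed, are in the scene too. Leave any pink look-alike of the tin alone.

How it is judged:
By the outcome, as a careful person would: the job done as asked, in the order asked, and still so for the second after the job is handed in, with the robot touching nothing.
It also fails if it takes over 48 s, if anything falls off the work surface, if the arm or the gripper's body presses on something with over 40 N, if the wrist force passes 120 N, or if a joint passes its speed limit or range.

ROBOT

A 6-joint arm with a two-finger parallel gripper is mounted at the origin on a cart in front of the work surface, level with it; the furniture and walls round the work are solid. World frame = base frame: x ahead of the robot, y to its left, z up, the work surface at z = 0. Lengths are in mm, angles in rad, forces in N, time in s.
With the tool pointing down it reaches from about 275 to 875 mm from the base axis. Payload 12.5 kg.
Tool frame: the origin (TCP) lies at the very end of the fingers, on their centre line; the grasp point (between the pads) lies 19 mm behind it; y points along the fingers, z is the direction in which the jaws open and shut, and the axes are right-handed (so a half turn about y gives the same grasp; the last joint's range is limited). The gripper opens to 85 mm and grips with 20 to 120 N. Pads are 22 mm wide; open, the fingers measure 114 mm over their backs; the gripper's body (76 mm by 85 mm) begins 54 mm behind the grasp point. The pads swing forward as they close: fully open they stand 13 mm farther back than shut.
Start: joints at [1.129, 0.351, 1.652, -0, 1.139, -0.085], TCP at [192.071, 515.357, 231.29] pointing down, gripper open.
Joint ranges: [-2.75, 2.75], [-0.79, 2.1], [0.01, 2.65], [-1.57, 4.71], [0.07, 3.14], [-2.87, 2.87]. Speed limits (rad/s): [2.22, 2.22, 2.79, 3.14, 3.14, 3.14].

INTERFACE

Orientations are given as a 3x3 rotation matrix whose columns are the frame's x, y, z axes.
In Python, from station import arm gives the robot as it stands. The module is installed in compiled form; this text tells all that it offers.
- The arm moves only by the tool drive_tool, never from a script. Its arguments are lists of equal length, an entry for each row: "linear": the shift along the tool's x, y, z in mm, a list of three; "turn": the turn, a rotation vector about the tool's x, y, z in rad, a list of three. In form: {"linear": [[x, y, z], ...], "turn": [[rx, ry, rz], ...]}. A call has 1 to 20 rows; each row is the pose to reach, as a shift and turn from the pose commanded when the call began, along the tool's axes at that moment; what a row does not reach only later rows make up. A row lasts 1/12 s, in which the tool goes at most 41.7 mm and 7.16 degrees, less where a joint would pass 70% of its speed; a pose out of reach is approached as far as the arm can. A call with a gripper value outside its range is refused whole. "gripper" is the finger opening in mm, from 0 to 85.4, set as the call begins (left out, the last holds). The fingers move at their own pace and stop on an object; "grip_force" is the grip in N (left out, the last holds). Time passes only in rows, so rows that repeat a pose let the fingers close. It gives the time, the measured TCP pose, the force and the opening at its end, in the units of the state.
- arm.read_state(): the state, without advancing time (a new reading comes with each control period).
- arm.get_image(name): name is "side" or "top" or "wrist"; returns the picture (400x640x3 uint8, red, green, blue); there is no depth.
- arm.calibration(name): a dict with "intrinsics" (3x3 intrinsics, pixels), "k1" (the pictures are not rectified: a ray, as slopes to the right and down, at radius r is drawn at 1 + k1 r^2 times it, then the intrinsics apply), "pose" (4x4, takes a point from camera to world coordinates); the wrist camera has in their place "T_tool_cam" (4x4, takes a point from camera to tool coordinates, whose origin is the TCP and whose axes are the tool frame's). Camera axes: x right, y down, z forward; pixel columns grow to the right and rows downward; lengths in mm; the calibration is good to about 2 mm. A picture is of the moment at which its call begins: read the wrist's pose just before it. calibration takes no time and is no camera call.
- arm.hand_in(): hands the job in, once; it reports no verdict.
Trained networks look in the newest picture that a camera, given by its name, has taken for a name from the list of things; names that differ only in an ending like _2 or _b are one class to them, and where a whole thing is asked for, a point or a joint stands for the part that bears it (a point fixed in the world has none). Each returns a list of dicts, best first, with "p" (0 to 1); they miss things now and then, are a little off and sometimes report something else, mostly with a low value. They report only what shows in the picture. A call takes as long as a camera call. They do not tell look-alikes from the thing itself.
- arm.find_in(query, camera): "extent" ([left, top, right, bottom] in pixels, round what is visible of it).
- arm.cut_out(query, camera): "mask" (400x640 bool, what is visible of it) and "extent" ([left, top, right, bottom] in pixels, round what is visible of it).
The state is a dict: "clock": time; "joint_pos": joint angles; "joint_velocities": joint speeds; "tau": joint torques, N m; "eef_pos": TCP position; "tcp_rot": TCP orientation; "contact_force": force on the tool from outside, world axes, zero at the start; "moment": the same for the moment, N m; "grip_width": finger opening in mm.
Only numpy, scipy, OpenCV 4.12 (cv2) and the standard library are available. Lean on these libraries where they do the work, as an engineer would, in place of code of your own. Each camera call takes 0.05 s, during which the arm holds its last target. There are 200 camera calls.

## Working session

There is one attempt and no reset: what is moved stays moved. The work goes in short steps, Python scripts to look and compute and a tool call to move; the robot and the scene stay as the last step left them, time stands still between calls to the robot, and variables do not carry over. Pictures are saved under pics/ and viewed, about 8 in all and at most 12, crops included, and the job is handed in when it is done.

Besides the shell and the picture viewer there is one more tool, called after "Emit:" as name(argument=value, ...), one argument or row to a line, values as JSON. drive_tool: Moves the arm, as the interface text tells. Its arguments: {"type":"object","properties":{"linear":{"type":"array","items":{"type":"array","items":{"type":"number"}}},"turn":{"type":"array","items":{"type":"array","items":{"type":"number"}}},"gripper":{"type":"number"},"grip_force":{"type":"number"}},"required":["linear","turn"]}

```bash
mkdir -p pics
python3 - <<'E'
from station import arm
import cv2,numpy as np
np.set_printoptions(precision=3,suppress=True)
for n in("top","side"):
    im=arm.get_image(n); cv2.imwrite(f"pics/{n}0.png",im[:,:,::-1])
    c=arm.calibration(n); print(n,c)
    for q in("holder","tin","lever_post","clamp_lever","mug","lemon","tumbler","spice","garlic"):
        print(q,[(np.round(d["extent"]),round(d["p"],2)) for d in arm.find_in(q,n)[:3]])
print(arm.calibration("wrist"));print(arm.read_state())
E
```

```text
top {'intrinsics': array([[470.509,   0.   , 323.983],
       [  0.   , 470.509, 198.311],
       [  0.   ,   0.   ,   1.   ]]), 'k1': -0.11294903866292932, 'pose': array([[   0.168,   -0.947,    0.275,  118.833],
       [  -0.986,   -0.161,    0.047, -226.967],
       [  -0.001,   -0.279,   -0.96 , 1529.457],
       [   0.   ,    0.   ,    0.   ,    1.   ]])}
holder [(array([262., 177., 351., 245.]), 0.75)]
tin [(array([233., 177., 259., 203.]), 0.98), (array([285., 186., 308., 213.]), 0.75), (array([197., 175., 221., 205.]), 0.55)]
lever_post [(array([264., 204., 312., 232.]), 0.5)]
clamp_lever [(array([261., 208., 303., 232.]), 0.8)]
mug [(array([393., 215., 433., 247.]), 0.89)]
lemon [(array([390., 194., 410., 212.]), 0.81)]
tumbler [(array([427., 185., 452., 213.]), 0.82)]
spice [(array([216., 145., 230., 166.]), 0.76)]
garlic [(array([364., 240., 385., 258.]), 0.77)]
side {'intrinsics': array([[445.606,   0.   , 322.375],
       [  0.   , 445.606, 197.307],
       [  0.   ,   0.   ,   1.   ]]), 'k1': -0.034238264896451674, 'pose': array([[    0.983,    -0.125,     0.135,   335.
[... 1034 characters left out ...]
  ,    0.95 ,    0.311,  -80.533],
       [  -0.   ,   -0.311,    0.95 , -142.267],
       [   1.   ,    0.   ,    0.   ,    0.952],
       [   0.   ,    0.   ,    0.   ,    1.   ]])}
{'clock': 1.0, 'joint_pos': array([ 1.129,  0.351,  1.652,  0.   ,  1.139, -0.085]), 'joint_velocities': array([ 0.001, -0.001, -0.   , -0.001,  0.001,  0.001]), 'tau': array([ -0.005, -50.606, -29.163,  -0.   ,   0.001,   0.   ]), 'eef_pos': array([192.082, 515.378, 231.311]), 'tcp_rot': array([[ 0.937,  0.   ,  0.349],
       [-0.349,  0.   ,  0.937],
       [-0.   , -1.   ,  0.   ]]), 'contact_force': array([-0.264,  0.199,  0.507]), 'moment': array([ 0.011, -0.   , -0.054]), 'grip_width': 85.22855221129241}
```

Run:
```python
import cv2
a=cv2.imread("pics/top0.png")[130:275,190:460]; b=cv2.imread("pics/side0.png")[110:320,250:410]
cv2.imwrite("pics/c0.png",cv2.resize(a,(795,427),interpolation=cv2.INTER_CUBIC))
a=cv2.resize(cv2.imread("pics/top0.png")[165:255,250:360],None,fx=6,fy=6,interpolation=cv2.INTER_CUBIC)
cv2.imwrite("pics/c1.png",a)
```

```text
(no output)
```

View pics/c0.png

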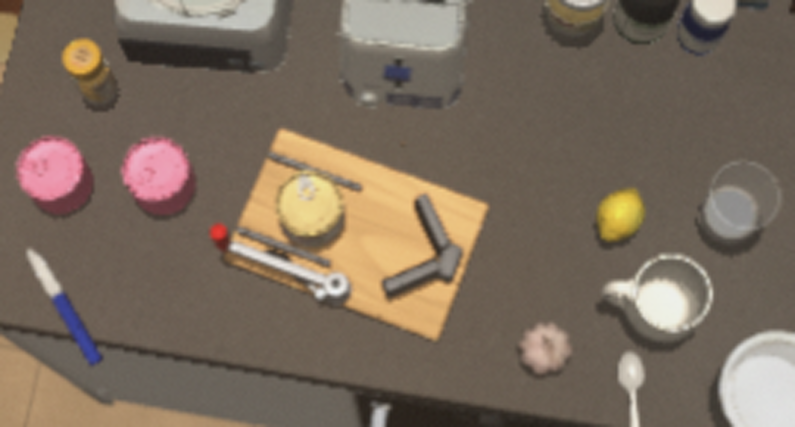

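View pics/c1.png

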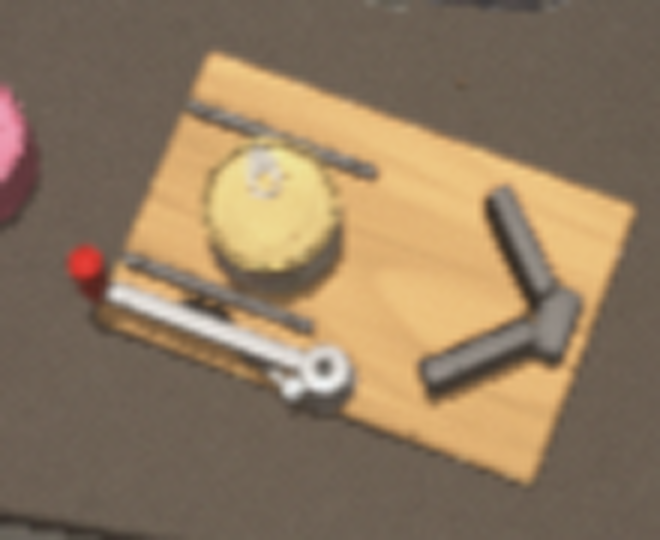

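```bash
cat > h.py <<'E'
import numpy as np,cv2
from scipy.optimize import least_squares
from station import arm
np.set_printoptions(precision=2,suppress=True)
def proj(P,n,pose=None):
    c=arm.calibration(n); T=c["pose"] if pose is None else pose
    p=(np.atleast_2d(P)-T[:3,3])@T[:3,:3]; s=p[:,:2]/p[:,2:]
    s=s*(1+c["k1"]*(s**2).sum(1,keepdims=True)); K=c["intrinsics"]
    return s*[K[0,0],K[1,1]]+K[:2,2]
def ray(uv,n,z,pose=None):
    c=arm.calibration(n); T=c["pose"] if pose is None else pose;K=c["intrinsics"]
    d=(np.array(uv)-K[:2,2])/K[0,0]; s=d.copy()
    for _ in range(10): s=d/(1+c["k1"]*(s@s))
    v=T[:3,:3]@[s[0],s[1],1]; o=T[:3,3]
    return o+v*(z-o[2])/v[2]
def H(q,P):
    P=np.atleast_2d(P);c,s=np.cos(q[2]),np.sin(q[2])
    return P@np.array([[c,-s,0],[s,c,0],[0,0,1]]).T+[q[0],q[1],0]
def wpose(st):
    T=np.eye(4);T[:3,:3]=st["tcp_rot"];T[:3,3]=st["eef_pos"]; return T@arm.calibration("wrist")["T_tool_cam"]
E
python3 - <<'E'
from h import *
uv=lambda a:(np.array(a,float)+.5)/6-.5+[250,165]
I=uv([(213,50),(637,207),(532,487),(326,370),(86,257)])
M=np.array([(-130,85,12),(130,85,12),(130,-85,12),(4,-72,50),(-131,-72,90)],float)
x0=ray(I[:3].mean(0),"top",12)
f=lambda q:(proj(H(q,M),"top")-I).ravel()
best=min((least_squares(f,[x0[0],x0[1],a]) for a in(-3,-2,-1,0,1,2)),key=lambda r:r.cost)
q=best.x;print(q,best.fun.reshape(-1,2))
t=ray(uv((270,207)),"top",70);print("tin",t, H([0,0,-q[2]],t-[q[0],q[1],0]))
print("pts seat,post,pivot",H(q,[(45,0,12),(-131,-72,65),(4,-72,40)]))
for n,z in zip("mug lemon tumbler spice garlic".split(),(80,25,40,90,20)):
    e=arm.find_in(n,"top")[0]["extent"];p=ray([(e[0]+e[2])/2,(e[1]+e[3])/2],"top",z);print(n,p,H([0,0,-q[2]],p-[q[0],q[1],0]))
for u in((53,170),(157,170)):
    p=ray(np.array(u)/2.944+[190,130],"top",58);print("pink",p,H([0,0,-q[2]],p-[q[0],q[1],0]))
E
```

```text
[ 511.83 -115.28   -1.77] [[-0.12 -0.31]
 [ 0.64  0.12]
 [ 0.1   0.02]
 [-0.33 -0.38]
 [-0.27  0.49]]
tin [518.49 -61.67  70.  ] [[-53.85  -4.35  70.  ]]
pts seat,post,pivot [[ 502.7  -159.34   12.  ]
 [ 467.88   27.6    65.  ]
 [ 440.51 -104.6    40.  ]]
mug [ 475.19 -450.89   80.  ] [[336.07  32.18  80.  ]]
lemon [ 576.66 -404.68   25.  ] [[270.25 122.17  25.  ]]
tumbler [ 607.8  -531.23   40.  ] [[387.85 178.32  40.  ]]
spice [621.48 198.36  90.  ] [[-329.36   43.78   90.  ]]
garlic [ 409.69 -343.69   20.  ] [[244.38 -53.69  20.  ]]
pink [512.1 229.4  58. ] [[-337.57  -69.62   58.  ]]
pink [531.66 113.4   58.  ] [[-227.95  -26.95   58.  ]]
```

```bash
cat >> h.py <<'E'
from scipy.spatial.transform import Rotation as Ro
Q=[511.83,-115.28,-1.77]
def Rt(q):
    y=np.array([0,0,-1.]);z=np.array([-np.sin(q[2]),np.cos(q[2]),0]); return np.c_[np.cross(y,z),y,z]
def rel(q,P):
    st=arm.read_state();R=st["tcp_rot"]; t=H(q,P)[0]
    print("t",st["clock"],"tcp in holder",H([0,0,-q[2]],st["eef_pos"]-[q[0],q[1],0])[0])
    print("linear",R.T@(t-st["eef_pos"]),"turn",Ro.from_matrix(R.T@Rt(q)).as_rotvec().round(4))
E
sed -i 's/^Q=.*/Q=[511.83,-115.28,-1.77]/' h.py
python3 -c "
from h import *
rel(Q,[-125,0,190])"
```

```text
t 1.25 tcp in holder [-554.89 -438.22  231.28]
linear [ 500.26   41.3  -355.77] turn [0.   1.41 0.  ]
```

Emit:
drive_tool(
  linear=[
    [500, 41, -356],
    [500, 41, -356],
    [500, 41, -356],
    [500, 41, -356],
    [500, 41, -356],
    [500, 41, -356],
    [500, 41, -356],
    [500, 41, -356],
    [500, 41, -356],
    [500, 41, -356],
    [500, 41, -356],
    [500, 41, -356],
    [500, 41, -356],
    [500, 41, -356],
    [500, 41, -356],
    [500, 41, -356],
    [500, 41, -356],
    [500, 41, -356],
  ],
  turn=[
    [0, 1.41, 0],
    [0, 1.41, 0],
    [0, 1.41, 0],
    [0, 1.41, 0],
    [0, 1.41, 0],
    [0, 1.41, 0],
    [0, 1.41, 0],
    [0, 1.41, 0],
    [0, 1.41, 0],
    [0, 1.41, 0],
    [0, 1.41, 0],
    [0, 1.41, 0],
    [0, 1.41, 0],
    [0, 1.41, 0],
    [0, 1.41, 0],
    [0, 1.41, 0],
    [0, 1.41, 0],
    [0, 1.41, 0],
  ],
  gripper=30,
)

```text
clock: 2.75
eef_pos: [535.8, 7.5, 190.1]
tcp_rot: [[-0.195, -0.001, 0.981], [-0.981, 0.0, -0.195], [-0.0, -1.0, -0.001]]
contact_force: [1.3, 0.3, 0.3]
grip_width: 29.5
```

Run:
```python
from h import *
st=arm.read_state();im=arm.get_image("wrist");im=np.ascontiguousarray(im[:,:,::-1]);np.save("st1.npy",st,allow_pickle=True);cv2.imwrite("pics/w1raw.png",im)
print(st["grip_width"],st["contact_force"],st["joint_pos"])
T=wpose(st)
for p in proj(H(Q,[(130,85,12),(130,-85,12),(-13,43.5,24),(-13,-43.5,24),(45,0,12),(4,-72,50),(-131,-72,90)]),"wrist",T): cv2.drawMarker(im,(int(p[0]),int(p[1])),(255,0,255),0,8)
cv2.imwrite("pics/w1.png",im)
rel(Q,[-115,0,24])
```

```text
29.50710700153469 [1.31 0.29 0.28] [-0.07  0.37  1.73  0.    1.04  0.12]
t 2.8 tcp in holder [-125.5    -0.97  190.32]
linear [ 10.53 166.31   0.99] turn [ 0.  0. -0.]
```

View pics/w1.png

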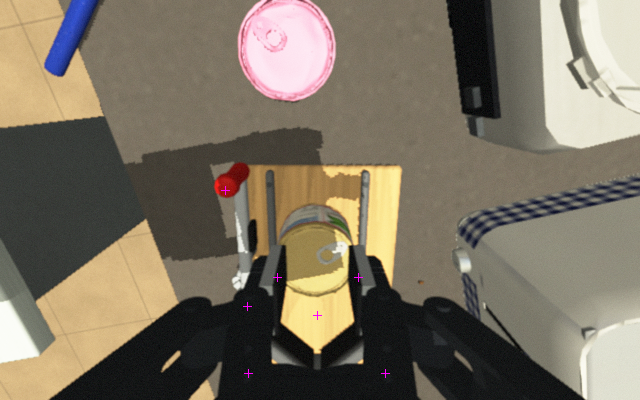

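Run:
```python
from h import *
st=np.load("st1.npy",allow_pickle=True).item();T=wpose(st)
print(proj(H(Q,[(-130,85,12),(-130,-85,12),(-128,43.5,24),(-128,-43.5,24),(-131,-72,90)]),"wrist",T))
inv=lambda u,z:H([0,0,-Q[2]],ray(u,"wrist",z,T)-[Q[0],Q[1],0])[0]
for n,u,z in(("corner",(402,165),12),("railL",(362,170),24),("railR",(273,170),24),("tintop L",(276,258),70),("tintop R",(354,258),70),("tintop far",(316,296),70),("tintop near",(316,222),70)):print(n,inv(u,z))
im=cv2.imread("pics/w1raw.png")[140:320,200:420];cv2.imwrite("pics/w1c.png",cv2.resize(im,None,fx=3.3,fy=3.3,interpolation=cv2.INTER_CUBIC))
```

```text
[[403.36 169.43]
 [233.6  168.8 ]
 [363.36 174.2 ]
 [273.64 173.87]
 [225.79 190.87]]
corner [-134.52   83.25   12.  ]
railL [-132.17   41.99   24.  ]
railR [-131.84  -43.97   24.  ]
tintop L [-61.86 -38.    70.  ]
tintop R [-62.15  32.06  70.  ]
tintop far [-22.23  -1.96  70.  ]
tintop near [-96.9   -2.15  70.  ]
```

View pics/w1c.png

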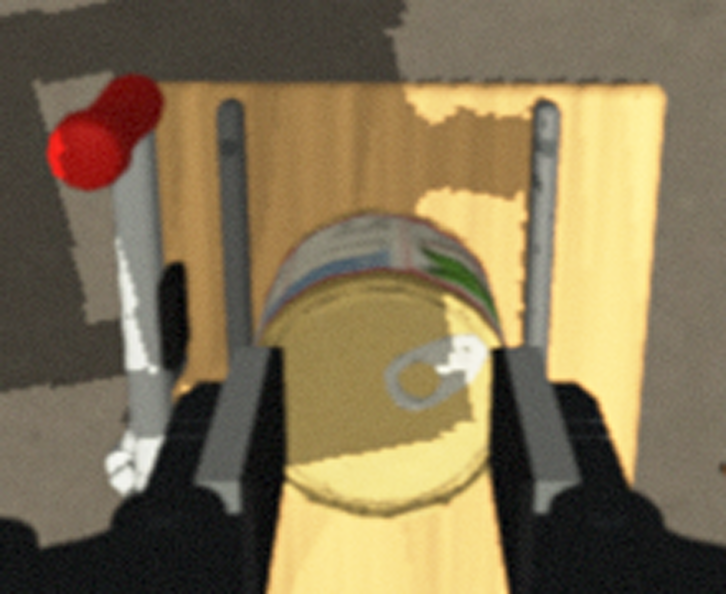

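Emit:
drive_tool(
  linear=[
    [5, 40, 0],
    [5, 80, 0],
    [5, 115, 0],
    [5, 145, 0],
    [5, 160, 0],
    [5, 167, 0],
    [5, 168, 0],
  ],
  turn=[
    [0, 0, 0],
    [0, 0, 0],
    [0, 0, 0],
    [0, 0, 0],
    [0, 0, 0],
    [0, 0, 0],
    [0, 0, 0],
  ],
)

```text
clock: 3.38
eef_pos: [534.5, 3.2, 21.6]
tcp_rot: [[-0.193, -0.002, 0.981], [-0.981, 0.0, -0.193], [0.0, -1.0, -0.002]]
contact_force: [0.1, -0.9, 0.1]
grip_width: 29.9
```

```bash
sed -i 's/^Q=.*/Q=[511.83,-111.7,-1.77]/' h.py
python3 - <<'E'
from h import *
st=arm.read_state();im=arm.get_image("wrist");cv2.imwrite("pics/w2.png",im[:,:,::-1])
print(st["contact_force"]);T=wpose(st)
rel(Q,[-0.4,0,22])
print(proj(H(Q,[(-130,85,12),(-130,-85,12),(-128,43.5,24),(-128,-43.5,24),(-131,-72,90),(45-53,0,12)]),"wrist",T))
E
```

```text
[ 0.09 -0.92  0.11]
t 3.4333 tcp in holder [-117.02    0.17   22.51]
linear [116.62   0.51  -0.67] turn [0. 0. 0.]
[[488.25 232.12]
 [150.02 230.22]
 [411.32 245.91]
 [226.93 244.86]
 [ 56.7  344.27]
 [317.66 413.08]]
```

View pics/w2.png

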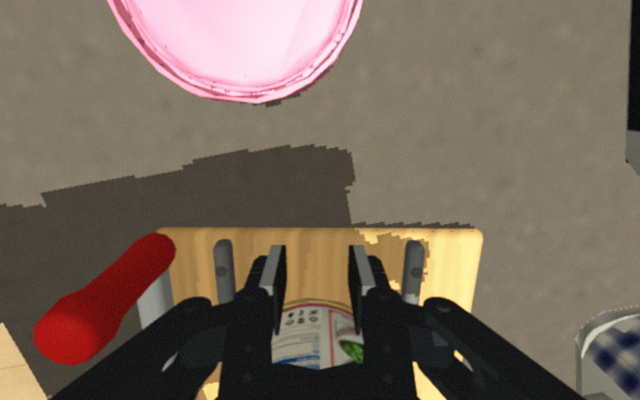

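Emit:
drive_tool(
  linear=[
    [6, 0, -0.5],
    [11, 0, -0.5],
    [15, 0, -0.5],
    [20, 0, -0.5],
    [26, 0, -0.5],
    [33, 0, -0.5],
    [40, 0, -0.5],
    [47, 0, -0.5],
    [54, 0, -0.5],
    [61, 0, -0.5],
    [68, 0, -0.5],
    [75, 0, -0.5],
    [82, 0, -0.5],
    [88, 0, -0.5],
    [93, 0, -0.5],
    [97, 0, -0.5],
    [100, 0, -0.5],
    [102, 0, -0.5],
    [103, 0, -0.5],
  ],
  turn=[
    [0, 0, 0],
    [0, 0, 0],
    [0, 0, 0],
    [0, 0, 0],
    [0, 0, 0],
    [0, 0, 0],
    [0, 0, 0],
    [0, 0, 0],
    [0, 0, 0],
    [0, 0, 0],
    [0, 0, 0],
    [0, 0, 0],
    [0, 0, 0],
    [0, 0, 0],
    [0, 0, 0],
    [0, 0, 0],
    [0, 0, 0],
    [0, 0, 0],
    [0, 0, 0],
  ],
)

```text
clock: 5.02
eef_pos: [514.6, -98.9, 22.3]
tcp_rot: [[-0.195, -0.0, 0.981], [-0.981, 0.0, -0.195], [0.0, -1.0, -0.0]]
contact_force: [0.4, 2.6, 1.5]
grip_width: 30.3
```

Emit:
drive_tool(
  linear=[
    [2, 0, 0],
    [4, 0, 0],
    [6, 0, 0],
    [7, 0, 0],
    [8, 0, 0],
    [8, 0, 0],
  ],
  turn=[
    [0, 0, 0],
    [0, 0, 0],
    [0, 0, 0],
    [0, 0, 0],
    [0, 0, 0],
    [0, 0, 0],
  ],
)

```text
clock: 5.52
eef_pos: [513.1, -106.7, 22.3]
tcp_rot: [[-0.195, -0.0, 0.981], [-0.981, -0.0, -0.195], [0.0, -1.0, -0.0]]
contact_force: [0.4, 1.9, 1.7]
grip_width: 30.0
```

Run:
```python
from h import *
im=arm.get_image("top");im2=arm.get_image("side")
rel(Q,[-0.4,0,22])
a=cv2.resize(im[165:255,250:360],None,fx=5,fy=5,interpolation=cv2.INTER_CUBIC)
b=cv2.resize(im2[155:245,285:345],None,fx=5,fy=5,interpolation=cv2.INTER_CUBIC)
cv2.imwrite("pics/t3.png",cv2.cvtColor(np.hstack([cv2.resize(a,(460,376)),cv2.resize(b,(251,376))]),cv2.COLOR_RGB2BGR))
```

```text
t 5.6167 tcp in holder [-5.22  0.25 22.25]
linear [ 4.82  0.25 -0.27] turn [0. 0. 0.]
```

View pics/t3.png

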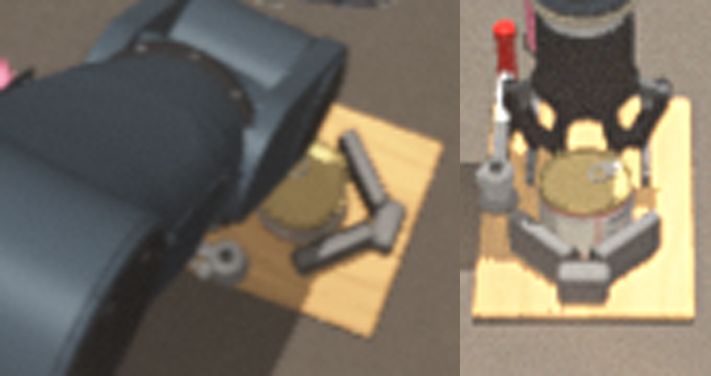

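Emit:
drive_tool(
  linear=[
    [1, 0, 0],
    [2, 0, 0],
    [3, 0, 0],
    [4, 0, 0],
    [4, 0, 0],
  ],
  turn=[
    [0, 0, 0],
    [0, 0, 0],
    [0, 0, 0],
    [0, 0, 0],
    [0, 0, 0],
  ],
)

```text
clock: 6.03
eef_pos: [512.3, -110.7, 22.3]
tcp_rot: [[-0.195, -0.0, 0.981], [-0.981, -0.0, -0.195], [0.0, -1.0, -0.0]]
contact_force: [0.2, 1.7, 0.3]
grip_width: 29.8
```

Emit:
drive_tool(
  linear=[
    [1, 0, 0],
    [2, 0, 0],
    [2, 0, 0],
  ],
  turn=[
    [0, 0, 0],
    [0, 0, 0],
    [0, 0, 0],
  ],
)

```text
clock: 6.28
eef_pos: [511.9, -112.6, 22.3]
tcp_rot: [[-0.195, -0.0, 0.981], [-0.981, -0.0, -0.195], [0.0, -1.0, -0.0]]
contact_force: [0.2, 0.8, 0.5]
grip_width: 29.9
```

Emit:
drive_tool(
  linear=[
    [1, 0, 0],
    [2, 0, 0],
    [2, 0, 0],
  ],
  turn=[
    [0, 0, 0],
    [0, 0, 0],
    [0, 0, 0],
  ],
)

```text
clock: 6.53
eef_pos: [511.3, -113.7, 22.3]
tcp_rot: [[-0.195, -0.001, 0.981], [-0.981, 0.001, -0.195], [-0.001, -1.0, -0.001]]
contact_force: [0.3, 9.5, 2.5]
grip_width: 29.9
```

Emit:
drive_tool(
  linear=[
    [1, 0, 0],
    [1.5, 0, 0],
    [1.5, 0, 0],
  ],
  turn=[
    [0, 0, 0],
    [0, 0, 0],
    [0, 0, 0],
  ],
)

```text
clock: 6.78
eef_pos: [511.2, -113.9, 22.4]
tcp_rot: [[-0.195, -0.0, 0.981], [-0.981, 0.002, -0.195], [-0.002, -1.0, -0.001]]
contact_force: [2.4, 20.6, 5.7]
grip_width: 30.0
```

Emit:
drive_tool(
  linear=[
    [-2, 0, 0],
    [-5, 0, 0],
    [-11, 0, 0],
    [-20, 0, 0],
    [-32, -2, 0],
    [-45, -15, 0],
    [-60, -45, 0],
    [-75, -80, 0],
    [-90, -110, 0],
    [-100, -130, 0],
    [-100, -140, 0],
    [-100, -140, 0],
    [-100, -140, 0],
  ],
  turn=[
    [0, 0, 0],
    [0, 0, 0],
    [0, 0, 0],
    [0, 0, 0],
    [0, 0, 0],
    [0, 0, 0],
    [0, 0, 0],
    [0, 0, 0],
    [0, 0, 0],
    [0, 0, 0],
    [0, 0, 0],
    [0, 0, 0],
    [0, 0, 0],
  ],
)

```text
clock: 7.87
eef_pos: [530.4, -17.8, 161.6]
tcp_rot: [[-0.194, -0.001, 0.981], [-0.981, -0.0, -0.194], [0.0, -1.0, -0.0]]
contact_force: [0.7, -0.8, -0.1]
grip_width: 29.8
```

Run:
```python
from h import *
st=arm.read_state();im=arm.get_image("wrist");cv2.imwrite("pics/w4raw.png",im[:,:,::-1]);im2=arm.get_image("side");T=wpose(st)
im=np.ascontiguousarray(im[:,:,::-1])
a=np.linspace(0,6.3,24)
for Qi,c in((Q,(255,0,255)),([511.83,-115.28,-1.77],(0,255,0))):
    P=np.c_[45+37.5*np.cos(a),37.5*np.sin(a),0*a+70]
    for p in proj(H(Qi,np.r_[P,[(130,85,12),(130,-85,12),(-131,-72,90),(-13,43.5,24),(-13,-43.5,24)]]),"wrist",T): cv2.circle(im,(int(p[0]),int(p[1])),1,c,-1)
b=cv2.resize(im2[155:245,285:345],(267,400),interpolation=cv2.INTER_CUBIC)[:,:,::-1]
cv2.imwrite("pics/w4.png",np.hstack([im[:,100:600],b]))
rel(Q,[-131,-120,52])
```

```text
t 7.9667 tcp in holder [-95.32  -0.78 160.69]
linear [ -36.02  108.98 -118.85] turn [0. 0. 0.]
```

View pics/w4.png

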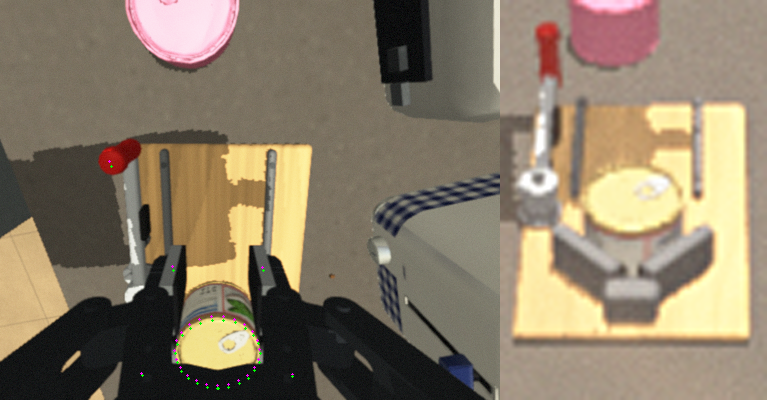

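Emit:
drive_tool(
  linear=[
    [-10, 0, -38],
    [-24, 5, -76],
    [-36, 10, -110],
    [-36, 30, -119],
    [-36, 65, -119],
    [-36, 95, -119],
    [-36, 107, -119],
    [-36, 109, -119],
    [-36, 109, -119],
  ],
  turn=[
    [0, 0, 0],
    [0, 0, 0],
    [0, 0, 0],
    [0, 0, 0],
    [0, 0, 0],
    [0, 0, 0],
    [0, 0, 0],
    [0, 0, 0],
    [0, 0, 0],
  ],
  gripper=0,
)

```text
clock: 8.72
eef_pos: [420.2, 40.4, 52.2]
tcp_rot: [[-0.195, -0.003, 0.981], [-0.981, 0.0, -0.195], [0.001, -1.0, -0.003]]
contact_force: [0.3, -0.4, 0.5]
grip_width: -0.2
```

Run:
```python
from h import *
st=arm.read_state();q=Q;x=H([0,0,-q[2]],st["eef_pos"]-[q[0],q[1],0])[0];R=st["tcp_rot"]
print(st["clock"],x,st["grip_width"],st["contact_force"])
for th in np.r_[0,np.arange(0,1.0,.08)]:
    off=23
    P=[4-135*np.cos(th)-off*np.sin(th),-72+135*np.sin(th)-off*np.cos(th),53]
    print(round(th,2),(R.T@(H(q,P)[0]-st["eef_pos"])).round(1))
```

```text
8.7167 [-130.95 -119.96   52.19] -0.17324490955536626 [ 0.33 -0.41  0.48]
0.0 [ 0.  -0.9 25. ]
0.0 [ 0.  -0.9 25. ]
0.08 [-1.4 -0.9 35.8]
0.16 [-1.9 -1.  46.8]
0.24 [-1.5 -1.  57.7]
0.32 [-0.3 -1.  68.6]
0.4 [ 1.9 -1.1 79.3]
0.48 [ 4.8 -1.1 89.9]
0.56 [  8.6  -1.1 100.2]
0.64 [ 13.2  -1.1 110.1]
0.72 [ 18.6  -1.2 119.6]
0.8 [ 24.7  -1.2 128.7]
0.88 [ 31.6  -1.2 137.3]
0.96 [ 39.1  -1.2 145.3]
```

Emit:
drive_tool(
  linear=[
    [0, -1, 10],
    [0, -1, 18],
    [0, -1, 25],
    [-1, -1, 30],
    [-1, -1, 36],
    [-2, -1, 41],
    [-2, -1, 47],
    [-2, -1, 52],
    [-1.5, -1, 58],
    [-1, -1, 63],
    [0, -1, 69],
    [1, -1, 74],
    [2, -1, 79],
  ],
  turn=[
    [0, 0, 0],
    [0, 0, 0],
    [0, 0, 0],
    [0, 0.04, 0],
    [0, 0.08, 0],
    [0, 0.12, 0],
    [0, 0.16, 0],
    [0, 0.2, 0],
    [0, 0.24, 0],
    [0, 0.28, 0],
    [0, 0.32, 0],
    [0, 0.36, 0],
    [0, 0.4, 0],
  ],
)

```text
clock: 9.8
eef_pos: [499.0, 23.2, 54.9]
tcp_rot: [[-0.563, 0.0, 0.826], [-0.826, 0.0, -0.563], [-0.0, -1.0, 0.0]]
contact_force: [-1.9, 2.0, 0.2]
grip_width: 0.0
```

Run:
```python
from h import *
st=arm.read_state();q=Q;x=H([0,0,-q[2]],st["eef_pos"]-[q[0],q[1],0])[0];R=st["tcp_rot"]
im=arm.get_image("wrist");im2=arm.get_image("side")
b=cv2.resize(im2[140:245,270:345],(286,400),interpolation=cv2.INTER_CUBIC)
cv2.imwrite("pics/w5.png",np.hstack([im[:,100:600],b])[:,:,::-1])
print(st["clock"],x,st["contact_force"],"F tool",R.T@st["contact_force"])
for th in np.arange(.4,1.1,.05):
    off=22
    P=[4-135*np.cos(th)-off*np.sin(th),-72+135*np.sin(th)-off*np.cos(th),53]
    print(round(th,2),(R.T@(H(q,P)[0]-st["eef_pos"])).round(1))
```

```text
9.8 [-129.72  -39.27   54.89] [-1.93  2.    0.22] F tool [-0.57 -0.22 -2.72]
0.4 [ 0.9  1.9 -0.1]
0.45 [-0.   1.9  6.7]
0.5 [-0.6  1.9 13.5]
0.55 [-0.8  1.9 20.3]
0.6 [-0.7  1.9 27.2]
0.65 [-0.3  1.9 34. ]
0.7 [ 0.5  1.9 40.8]
0.75 [ 1.6  1.9 47.5]
0.8 [ 3.1  1.9 54.2]
0.85 [ 4.8  1.9 60.8]
0.9 [ 7.   1.9 67.3]
0.95 [ 9.4  1.9 73.7]
1.0 [12.1  1.9 80. ]
1.05 [15.2  1.9 86.1]
```

View pics/w5.png

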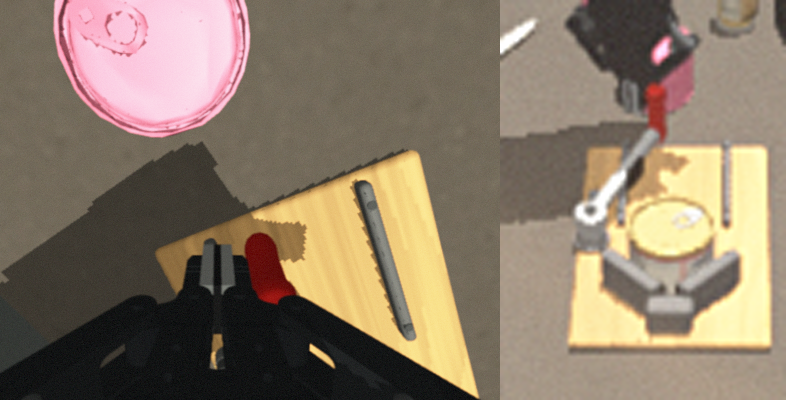

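Emit:
drive_tool(
  linear=[
    [0, 0, 7],
    [-0.5, 0, 13],
    [-1, 0, 20],
    [-1, 0, 27],
    [0, 0, 34],
    [0.5, 0, 41],
    [1.5, 0, 47],
    [3, 0, 54],
    [5, 0, 61],
    [7, 0, 67],
    [7, 0, 67],
    [7, 0, 67],
  ],
  turn=[
    [0, 0.05, 0],
    [0, 0.1, 0],
    [0, 0.15, 0],
    [0, 0.2, 0],
    [0, 0.25, 0],
    [0, 0.3, 0],
    [0, 0.35, 0],
    [0, 0.4, 0],
    [0, 0.45, 0],
    [0, 0.5, 0],
    [0, 0.5, 0],
    [0, 0.5, 0],
  ],
)

```text
clock: 10.9
eef_pos: [549.9, -20.2, 54.5]
tcp_rot: [[-0.888, 0.001, 0.459], [-0.459, -0.0, -0.888], [-0.001, -1.0, 0.0]]
contact_force: [-1.2, 0.5, 0.2]
grip_width: 0.2
```

Emit:
drive_tool(
  linear=[
    [0, -10, -15],
    [0, -40, -30],
    [0, -80, -50],
    [0, -120, -85],
    [0, -140, -125],
    [-15, -150, -160],
    [-40, -150, -190],
    [-60, -150, -220],
    [-60, -150, -240],
    [-60, -150, -240],
  ],
  turn=[
    [0, 0, 0],
    [0, 0, 0],
    [0, 0, 0],
    [0, 0, 0],
    [0, 0, 0],
    [0, 0, 0],
    [0, 0, 0],
    [0, 0, 0],
    [0, 0, 0],
    [0, 0, 0],
  ],
)

```text
clock: 11.73
eef_pos: [491.9, 224.7, 204.5]
tcp_rot: [[-0.886, 0.0, 0.463], [-0.463, 0.001, -0.886], [-0.0, -1.0, -0.001]]
contact_force: [0.4, 0.3, -0.2]
grip_width: 0.6
```

Run:
```python
from h import *
im=arm.get_image("top");im2=arm.get_image("side");st=arm.read_state();print(st["clock"],st["contact_force"])
a=cv2.resize(im[165:255,250:360],(489,400),interpolation=cv2.INTER_CUBIC)
b=cv2.resize(im2[155:245,285:345],(267,400),interpolation=cv2.INTER_CUBIC)
cv2.imwrite("pics/t6.png",np.hstack([a,b])[:,:,::-1])
```

```text
11.8333 [-0.42 -0.34  0.64]
```

View pics/t6.png

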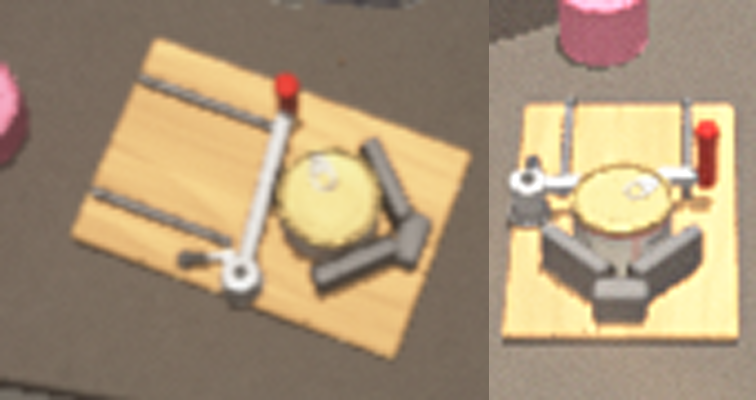

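Run:
```python
from h import *
q=[511.83,-115.28,-1.77]
for n,u,z in(("post",(287,84),90),("pivot",(240,272),50),("tin",(329,199),70)):
    p=ray(np.array(u)/4.445+[250,165],"top",z);print(n,H([0,0,-q[2]],p-[q[0],q[1],0])[0])
for th in(1.44,1.57):print(th,4-135*np.cos(th),-72+135*np.sin(th))
print(arm.hand_in())
```

```text
post [-9.66 61.19 90.  ]
pivot [  5.25 -72.54  50.  ]
tin [47.69 -3.23 70.  ]
1.44 -13.607200679649647 61.84687700587767
1.57 3.8924958940510095 62.99995719579766
the job is handed in; nothing more can be done
None
```

I pushed the tin along the channel into the V jaw. I then pushed the lever's red post past its centre, and it snapped across behind the tin. I handed the job in with the arm clear, at about 12 s on the robot's clock.

- **Tin seated:** At the end of the push the force rose from about 2 N to 20 N, almost straight back along the channel, which suggests the tin touched both jaw faces. After the clamp, the top camera put the tin's centre at about (48, -3) mm in the holder's frame, against (45, 0). That is roughly the error of a reading by eye in this picture. The tin stood upright in the jaw in both camera views.
- **Lever clamped:** The post measured about (-10, 61) mm. A clamped lever at 1.44 rad should put it at (-14, 62), and a lever with no tin in the way at (4, 63). This fits the pad resting on the tin.
- **Disagreement between measurements:** The wrist camera placed the holder about 3.5 mm further towards its open end than the top camera did. The tin's stopping point fitted the top camera better.
- **Not checked:** I did not measure the mug, lemon, tumbler, spice jar or garlic again. The planned path kept the arm well clear of them, and nothing in the force readings at the end of each move suggested a collision.

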